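Draw the long coach out of the rolling-stock case

TASK

Slide the case's clear roof pane fully open, take the silver coach with the blue stripes and bring it out through the opening; the coach is longer than the opening, so it has to come out tilted, the end under the opening first, without forcing it against the cover. Leave the green locomotive beside it and everything else on the bench alone. Finish still holding the coach in the gripper, level and steady, well clear above the case.

Things in the scene. Friction and masses are not known exactly. Their poses are not given: they have to be found in the camera images.
- case: Board of the rolling-stock case, 228 mm wide (its x), 448 mm long (its y), fixed to the bench, with two tracks along y at x = -37 and +37 mm; rail heads 20 mm above the bench. Origin: centre of its underside, on the bench; z up. One track holds the coach, the other the locomotive; which is which varies.
- cover: Fixed dust cover, case's origin and axes: aluminium frame, clear panes. Frame top 104 mm above the bench; side rails leave x = -97 to +97 mm free. A fixed clear roof pane covers y = -210 to +5 mm, underside 96 mm up, aluminium strip on its edge. From there to the end frame's inner face at y = +210 mm is the 205 mm long opening, closed by the sliding pane. Inside 204 x 426 mm.
- pane (a joint): Sliding clear roof pane, 215 mm long, 3 mm thick, its top 103.5 mm above the bench, in a channel just above the fixed pane. 0 = closed (over y = -5 to +210 mm of the case), grows as it slides towards the case's -y, 0.205 m = fully open, wholly above the fixed pane. It drags with about 1 N and stays where it is left.
- pane_grip (a point): Top centre of the black block grip on the sliding pane, 119.5 mm above the bench; the block is 14 mm wide (case x), 44 mm long (case y), 16 mm above the pane. At y = +147.5 mm of the case when closed; moves with the pane.
- coach: Silver model coach, blue stripes, dark windows, pale roof with blue units: 244 mm long (its y, along the case's y), 36 mm wide (x), 48 mm high, about 0.2 kg, balanced at its middle. Flat sides 12 to 42 mm above its origin, then a 30 mm wide roof. Origin: centre of its underside (wheel treads, on the rail heads); z up. 38 mm free on either side of it.
- coach_lead (a point): Bottom of the coach's +y end, 122 mm from its origin: the end under the opening.
- coach_tail (a point): Bottom of the coach's -y end, 122 mm from its origin: the end under the fixed roof pane.
- loco: Green electric locomotive on the other track, 180 mm long (its y), 36 mm wide, 50 mm high; origin at the centre of its underside. To be left alone.
- screwdriver: Loose screwdriver lying on the bench. To be left alone.
- brush: Loose brush lying on the bench. To be left alone.
- cleaner: Small bottle standing on the bench, 44 mm across, 100 mm tall. To be left alone.
- track: Loose piece of straight track, 150 x 34 x 9 mm, on the bench. To be left alone.
- wagon: Brown open wagon, 110 x 34 x 26 mm, standing on the bench. To be left alone.

How it is judged:
By the outcome, as a careful person would: the job done as asked, in the order asked, and still so for the second after the job is handed in, while the arm keeps its last pose, push and grip.
It also fails if it takes over 54 s, if anything falls off the work surface, if the arm or the gripper's body presses on something with over 40 N, if the wrist force passes 120 N, or if a joint passes its speed limit or range.

ROBOT

A 6-joint arm with a two-finger parallel gripper is mounted at the origin on the work surface. World frame = base frame: x ahead of the robot, y to its left, z up, the work surface at z = 0. Lengths are in m, angles in rad, forces in N, time in s.
With the tool pointing down it reaches from about 0.4 to 0.925 m from the base axis. Payload 12.5 kg.
Tool frame: the origin (TCP) lies midway between the tips of the shut fingers; the grasp point (between the pads) lies 19 mm behind it; z points along the fingers, y is the line along which they close (so a half turn about z gives the same grasp; the last joint's range is limited). The gripper opens to 95 mm and grips with 3 to 60 N. Pads are 20 mm wide; open, the fingers measure 119 mm over their backs; the gripper's body (75 mm by 180 mm) begins 59 mm behind the grasp point.
Start: joints at [1.139, 0.491, 1.559, -0, 1.092, -0.106], TCP at [0.2, 0.592, 0.215] pointing down, gripper open.
Joint ranges: [-3.1, 3.1], [-0.84, 2.19], [0.05, 2.79], [-1.13, 4.28], [0.06, 2.93], [-2.69, 2.69]. Speed limits (rad/s): [2.22, 2.22, 2.79, 3.14, 3.14, 3.14].

INTERFACE

Orientations are given as a unit quaternion [w, x, y, z].
In Python, from cell import robot, imaging gives the robot as it stands.
- The arm moves only by the tool step_arm, never from a script. Its argument "plan" is a list of rows, each a list of 7 numbers: the shift along the tool's x, y, z in m, then the turn, a rotation vector about the tool's x, y, z in rad, then the opening, from 0 (shut) to 1 (fully open). In form: [[tx, ty, tz, wx, wy, wz, hand], ...]. A call has 1 to 12 rows; each row is the pose to reach, as a shift and turn from the pose commanded when the call began, along the tool's axes at that moment; what a row does not reach only later rows make up. A row lasts 1/8 s, in which the tool goes at most 62.5 mm and 10.7 degrees, less where a joint would pass 70% of its speed; a pose out of reach is approached as far as the arm can. A call with a gripper value outside its range is refused whole. The fingers move at their own pace and stop on an object; the grip force is fixed at half the most. Time passes only in rows, so rows that repeat a pose let the fingers close. It gives the time, the measured TCP pose, the force, the opening and the grip force at its end, in the units of the state.
- robot.state(): the state, without advancing time (a new reading comes with each control period).
- imaging.get_image(name): name is "side" or "top" or "wrist"; returns a dict with "image" (400x640x3 uint8, red, green, blue), "intrinsics" (3x3 intrinsics, pixels), "R" (3x3) and "t" (3): a world point X has camera coordinates R X + t. Camera axes: x right, y down, z forward; pixel columns grow to the right and rows downward; lengths in m; the calibration is good to about 2 mm. A picture is of the moment at which its call begins. There is no depth.
- robot.hand_in(): hands the job in; it is judged then, once.
The state is a dict: "clock": time; "joint_pos": joint angles; "joint_velocities": joint speeds; "tau": joint torques, N m; "tcp_pos": TCP position; "ee_rot": TCP orientation; "force": force on the tool from outside, world axes, zero at the start; "moment": the same for the moment, N m; "grip_width": finger opening in m; "grip_force": force on a finger pad.
Only numpy, scipy, OpenCV 4.12 (cv2) and the standard library are available. Lean on these libraries where they do the work, as an engineer would, in place of code of your own. Each camera call takes 0.05 s, during which the arm holds its last target. There are 200 camera calls.

## Working session

There is one attempt and no reset: what is moved stays moved. The work goes in short steps, Python scripts to look and compute and a tool call to move; the robot and the scene stay as the last step left them, time stands still between calls to the robot, and variables do not carry over. Pictures are saved under pics/ and viewed, at most 10 in all, crops included, and the job is handed in when it is done.

Besides the shell and the picture viewer there is one more tool, called after ">>>" as a command line: name --pt "numbers of a row" for each row, then --argument value for the rest. step_arm: Moves the arm, as the interface text tells. Its arguments: {"type":"object","properties":{"plan":{"type":"array","items":{"type":"array","items":{"type":"number"}}}},"required":["plan"]}

```bash
mkdir -p pics; ls
python3 - <<'E'
from cell import robot, imaging
import cv2
s=robot.state();print(s)
for n in("top","side"):
    d=imaging.get_image(n);cv2.imwrite(f"pics/{n}0.png",d["image"][:,:,::-1]);print(n,d["intrinsics"].tolist(),d["R"].tolist(),d["t"].tolist())
E
```

```text
pics
{'clock': 0.0, 'joint_pos': array([ 1.13943925e+00,  4.91570474e-01,  1.55948902e+00,  1.61631577e-05,
        1.09169135e+00, -1.05601684e-01]), 'joint_velocities': array([-0.00237572, -0.0007265 ,  0.00014908, -0.00228059, -0.00036396,
        0.00078362]), 'tau': array([ 1.40319198e-04, -6.12663817e+01, -2.58175099e+01,  6.92415750e-02,
        4.83278360e-02, -8.73547719e-05]), 'tcp_pos': array([0.19988145, 0.59190075, 0.21404134]), 'ee_rot': array([-1.60526016e-04,  1.62162137e-01,  9.86763957e-01, -5.56445064e-04]), 'force': array([ 0.07561189,  0.20307636, -0.25143863]), 'moment': array([-0.03208161,  0.04352303,  0.02961998]), 'grip_force': 0.0, 'grip_width': 0.0952319135081466}
top [[377.1942459506851, 0.0, 325.468628317915], [0.0, 377.1942459506851, 200.78647744827123], [0.0, 0.0, 1.0]] [[-0.11051307764712766, -0.9938707198455963, 0.002802124650384636], [-0.963837906987567, 0.10648483861078209, -0.24428972184654502], [0.24249401791134267, -0.02969800295696747, -0.9696982416698412]] [-0.010935780859005106, 0.5466648523880521, 1.0503050769474942]
side [[413.2337481718829, 0.0, 316.03687702907746], [0.0, 413.2337481718829, 203.62706133677506], [0.0, 0.0, 1.0]] [[0.9663469685209899, -0.2566567171517476, 0.01734548849647463], [-0.13138256650961022, -0.5503948709006854, -0.8245023391741021], [0.22116093155808828, 0.7944764412033284, -0.5655926331957065]] [-0.5171257710078959, 0.1337856850494024, 1.5468624987387223]
```

View pics/top0.png

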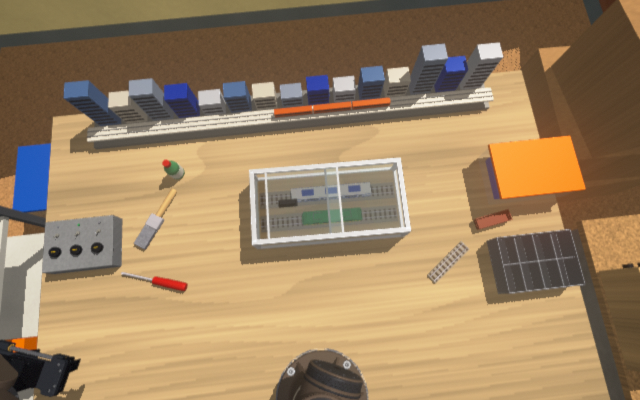

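View pics/side0.png

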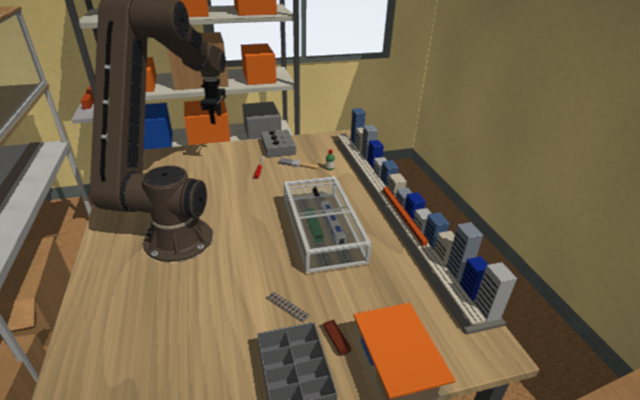

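The top view shows the case at px (250–408, 160–243). The grip is at about (288,203), the coach on the far track at (290–370, 190) and the loco on the near track at (302–362, 216). Case +y points to image left. I'll zoom in next.

```bash
cat > h.py <<'E'
import numpy as np
from cell import robot, imaging
def ray(d,u,v,z):
    K,R,t=map(np.array,(d["intrinsics"],d["R"],d["t"]))
    c=-R.T@t; r=R.T@np.linalg.inv(K)@[u,v,1]
    return c+r*(z-c[2])/r[2]
def proj(d,X):
    p=d["intrinsics"]@(d["R"]@np.array(X)+d["t"]); return p[:2]/p[2]
E
python3 - <<'E'
from h import *
import cv2
d=imaging.get_image("top")
im=d["image"][150:255,240:420,::-1]
cv2.imwrite("pics/topc.png",cv2.resize(im,None,fx=4.4,fy=4.4,interpolation=cv2.INTER_CUBIC))
a=d["image"].astype(int);h=cv2.cvtColor(d["image"],cv2.COLOR_RGB2HSV)
for n,m in(("dark",a.max(2)<60),("blue",(h[...,0]>105)&(h[...,0]<128)&(h[...,1]>110)),("green",(h[...,0]>60)&(h[...,0]<95)&(h[...,1]>70))):
    m=m.astype(np.uint8);m[:150]=0;m[255:]=0;m[:,:240]=0;m[:,420:]=0
    k,l,s,c=cv2.connectedComponentsWithStats(m)
    print(n,[(s[i].tolist(),c[i].round(1).tolist()) for i in range(1,k) if s[i,4]>6])
E
```

```text
dark []
blue []
green [([305, 213, 10, 10, 49], [309.2, 218.2]), ([314, 212, 13, 10, 71], [321.4, 215.8]), ([344, 212, 4, 4, 11], [345.6, 213.7])]
```

View pics/topc.png

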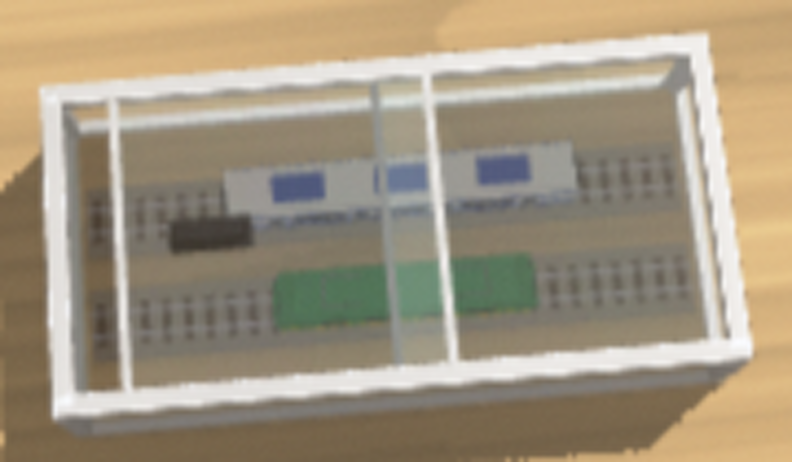

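The crop shows the outer frame corners at (41,88), (708,35), (55,417) and (750,355). The grip block is at about (210,235). The coach roof runs from (225,170) to (575,143), and the loco is in the near track. The pane is already about 33 mm open: its strips are at x≈120 and x≈440, and the fixed strip is at x≈385.

Run:
```python
from h import *
d=imaging.get_image("top")
P=lambda u,v,z:ray(d,u/4.4+240-.5+.11,v/4.4+150-.5+.11,z)[:2]
c=np.array([P(41,88,.104),P(708,35,.104),P(750,355,.104),P(55,417,.104)])
print(c, [np.linalg.norm(c[i]-c[i-1]) for i in range(4)])
yv=(c[0]+c[3]-c[1]-c[2]);yv/=np.linalg.norm(yv);xv=np.array([yv[1],-yv[0]]);o=c.mean(0)
print("o",o,"y",yv,np.degrees(np.arctan2(yv[1],yv[0])))
def cs(n,u,v,z): q=P(u,v,z);print(n,q,"case",(q-o)@xv*1e3,(q-o)@yv*1e3)
cs("grip top c",210,229,.1195)
for u,v in((222,190),(575,168)):cs("coach end",u,v,.066)
for u,v in((298,187),(503,170)):cs("unit",u,v,.068)
for u,v in((120,245),):cs("strip+",u,v,.1035)
for u,v in((385,220),):cs("fixed strip",u,v,.1)
for u,v in((443,220),):cs("strip-",u,v,.1035)
cs("loco",275,298,.07);cs("loco",537,280,.07)
```

```text
[[ 0.65111523  0.14211714]
 [ 0.63953748 -0.3047612 ]
 [ 0.42193211 -0.29695961]
 [ 0.43115762  0.14674803]] [np.float64(0.22000635157860743), np.float64(0.4470282934211483), np.float64(0.21774517720180048), np.float64(0.44380353094361963)]
o [ 0.53593561 -0.07821391] y [0.0233527  0.99972729] 88.66186713705366
grip top c [0.53850593 0.03766907] case -0.13655806606688936 115.91140031959796
coach end [0.57864316 0.0311523 ] case 40.14191146149116 110.33372048068614
coach end [ 0.56774473 -0.2090795 ] case 34.85651409161412 -130.0870771779047
unit [ 0.57452723 -0.02031911] case 37.229093007361406 58.78022796448867
unit [ 0.57116657 -0.15992648] case 37.12956064745131 -80.86755028574608
strip+ [0.53839624 0.09782617] case -1.6510462659783232 176.04953113212716
fixed strip [ 0.53703617 -0.07519083] case 1.029667496869592 3.0479585836786365
strip- [ 0.53199797 -0.1126616 ] case -3.1321153503131605 -34.530250534830934
loco [0.49946427 0.00241286] case -38.34424315653477 79.75308148449369
loco [ 0.49244635 -0.17241662] case -41.27751060869792 -95.192610119085
```

```bash
cat >> h.py <<'E'
from scipy.spatial.transform import Rotation as Ro
O=np.array([.5359,-.0782,0]);Y=np.array([.02335,.99973,0]);X=np.array([.99973,-.02335,0])
def go(cx,cy,z,tilt=0,cmd=None):
    s=robot.state();q=s["ee_rot"];R=Ro.from_quat([q[1],q[2],q[3],q[0]])
    T=Ro.from_matrix(np.array([Y,X,[0,0,-1]]).T); T=T*Ro.from_rotvec([0,tilt,0])
    p=O+cx*X+cy*Y+[0,0,z]
    print("shift",R.inv().apply(p-s["tcp_pos"]).round(4),"turn",(R.inv()*T).as_rotvec().round(4))
def where():
    s=robot.state();p=s["tcp_pos"]-O;q=s["ee_rot"]
    print("case",(p@X*1e3).round(1),(p@Y*1e3).round(1),(p[2]*1e3).round(1),"F",s["force"].round(1),"w",round(s["grip_width"],4),"gf",round(s["grip_force"],1),"t",s["clock"],"j",s["joint_pos"].round(2))
E
python3 -c "
from h import *
go(0,.165,.2)"
```

```text
shift [-0.4836 -0.3699  0.0145] turn [-6.0000e-04  4.0000e-04  1.2684e+00]
```

>>> step_arm --pt "-0.4836 -0.37 0.0145 0 0 1.268 0" --pt "-0.4836 -0.37 0.0145 0 0 1.268 0" --pt "-0.4836 -0.37 0.0145 0 0 1.268 0" --pt "-0.4836 -0.37 0.0145 0 0 1.268 0" --pt "-0.4836 -0.37 0.0145 0 0 1.268 0" --pt "-0.4836 -0.37 0.0145 0 0 1.268 0" --pt "-0.4836 -0.37 0.0145 0 0 1.268 0" --pt "-0.4836 -0.37 0.0145 0 0 1.268 0" --pt "-0.4836 -0.37 0.0145 0 0 1.268 0" --pt "-0.4836 -0.37 0.0145 0 0 1.268 0" --pt "-0.4836 -0.37 0.0145 0 0 1.268 0" --pt "-0.4836 -0.37 0.0145 0 0 1.268 0"

```text
clock: 1.7
tcp_pos: [0.5393, 0.0871, 0.1999]
ee_rot: [-0.0, 0.715, 0.699, -0.0]
force: [0.0, 1.0, 0.0]
grip_width: 0.0003
grip_force: 0.0
```

Run:
```python
from h import *
import cv2
where();go(0,.165,.109)
d=imaging.get_image("wrist")
cv2.imwrite("pics/w1.png",d["image"][:,:,::-1])
np.save("w1.npy",d,allow_pickle=True)
```

```text
case -0.4 165.3 199.9 F [0. 1. 0.] w 0.0003 gf 0.0 t 1.7 j [0.04 0.4  1.77 0.   0.98 0.06]
shift [-0.0003  0.0005  0.0909] turn [-0.0007 -0.0002 -0.0001]
```

View pics/w1.png

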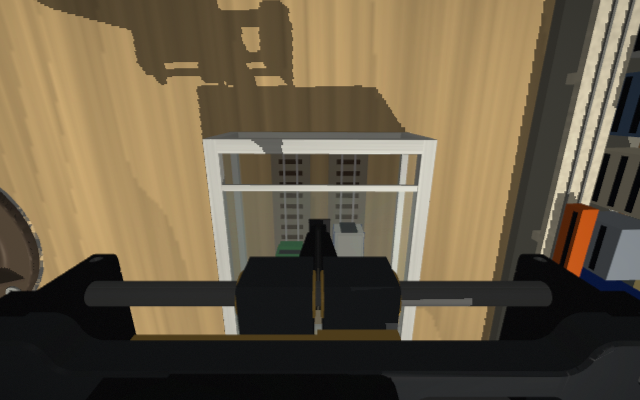

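The wrist view looks towards case +y. The far frame corners are at (204,140) and (436,140), the pane strip is at row 188, and the grip tip is at about (318,222), centred behind the fingers. I'll lower behind the grip now.

>>> step_arm --pt "0 0.0005 0.05 0 0 0 0" --pt "0 0.0005 0.091 0 0 0 0" --pt "0 0.0005 0.091 0 0 0 0" --pt "-0.015 0.0005 0.091 0 0 0 0" --pt "-0.015 0.0005 0.091 0 0 0 0"

```text
clock: 2.38
tcp_pos: [0.5403, 0.071, 0.1107]
ee_rot: [0.001, 0.715, 0.699, 0.001]
force: [0.3, 0.3, 0.6]
grip_width: 0.0005
grip_force: 0.0
```

Run:
```python
from h import *
where()
d=np.load("w1.npy",allow_pickle=True).item()
for u,v,z in((204,140,.104),(436,140,.104),(318,188,.1035)):
    p=ray(d,u,v,z)-O;print(p@X*1e3,p@Y*1e3)
```

```text
case 0.9 149.3 110.7 F [0.3 0.3 0.6] w 0.0005 gf 0.0 t 2.375 j [ 0.01  0.51  1.87 -0.    0.76  0.03]
-107.47973514925016 222.5386287103878
110.183625812116 222.36476615452324
-0.5099448671280964 175.62640471715287
```

>>> step_arm --pt "-0.01 0 0 0 0 0 0" --pt "-0.025 0 0 0 0 0 0" --pt "-0.04 0 0 0 0 0 0" --pt "-0.055 0 0 0 0 0 0" --pt "-0.07 0 0 0 0 0 0" --pt "-0.085 0 0 0 0 0 0" --pt "-0.1 0 0 0 0 0 0" --pt "-0.115 0 0 0 0 0 0" --pt "-0.13 0 0 0 0 0 0" --pt "-0.145 0 0 0 0 0 0" --pt "-0.155 0 0 0 0 0 0" --pt "-0.16 0 0 0 0 0 0"

```text
clock: 3.88
tcp_pos: [0.5363, -0.0888, 0.1091]
ee_rot: [0.0, 0.715, 0.699, 0.0]
force: [0.7, 1.1, -0.6]
grip_width: 0.0002
grip_force: 0.4
```

>>> step_arm --pt "-0.003 0 0 0 0 0 0" --pt "-0.006 0 0 0 0 0 0" --pt "-0.008 0 0 0 0 0 0" --pt "-0.01 0 0 0 0 0 0" --pt "-0.011 0 0 0 0 0 0"

```text
clock: 4.5
tcp_pos: [0.536, -0.0991, 0.1091]
ee_rot: [-0.0, 0.715, 0.699, 0.0]
force: [-0.4, 1.0, -0.2]
grip_width: 0.0003
grip_force: 0.4
```

Run:
```python
from h import *
import cv2
where()
d=imaging.get_image("top")
cv2.imwrite("pics/topd.png",cv2.resize(d["image"][150:255,240:420,::-1],None,fx=4.4,fy=4.4,interpolation=cv2.INTER_CUBIC))
```

```text
case 0.6 -20.9 109.1 F [-0.4  1.  -0.2] w 0.0003 gf 0.4 t 4.5 j [-0.3   0.51  1.87  0.    0.76 -0.28]
```

View pics/topd.png

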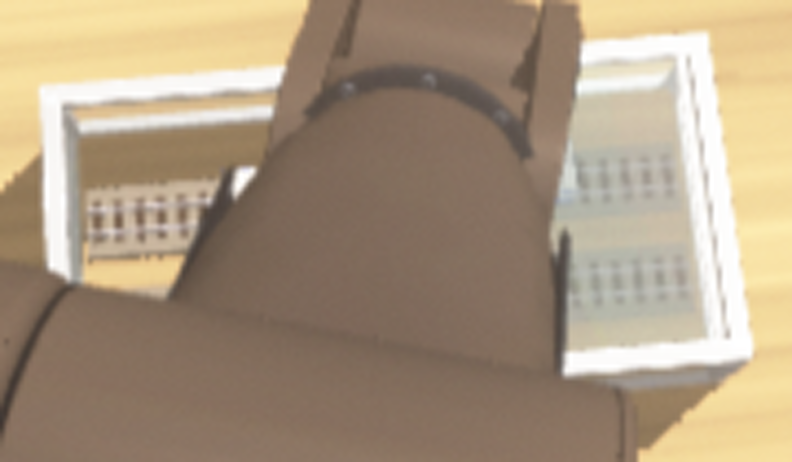

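The pane is moving: the left opening is clear of glass and the right-hand pane strip is close to the end frame. I'll push the last few mm until it meets the stop.

>>> step_arm --pt "-0.001 0 0 0 0 0 0" --pt "-0.002 0 0 0 0 0 0" --pt "-0.003 0 0 0 0 0 0" --pt "-0.003 0 0 0 0 0 0"

```text
clock: 5.05
tcp_pos: [0.5359, -0.1021, 0.1091]
ee_rot: [-0.0, 0.715, 0.699, 0.0]
force: [-0.7, 1.1, -0.8]
grip_width: 0.0006
grip_force: 0.8
```

>>> step_arm --pt "-0.001 0 0 0 0 0 0" --pt "-0.002 0 0 0 0 0 0" --pt "-0.002 0 0 0 0 0 0"

```text
clock: 5.42
tcp_pos: [0.5359, -0.1023, 0.1092]
ee_rot: [-0.001, 0.715, 0.699, 0.001]
force: [0.9, 16.6, 2.2]
grip_width: 0.0005
grip_force: 7.7
```

The pane hit the stop (16.6 N) at case y −24 for the TCP, as expected for fully open. Next I back off, rise and go above the coach.

>>> step_arm --pt "0.008 0 0 0 0 0 0" --pt "0.01 0 -0.04 0 0 0 0.3" --pt "0.03 0.02 -0.06 0 0 0 0.65" --pt "0.056 0.037 -0.06 0 0 0 0.65" --pt "0.056 0.037 -0.06 0 0 0 0.65" --pt "0.056 0.037 -0.06 0 0 0 0.65"

```text
clock: 6.18
tcp_pos: [0.5737, -0.0493, 0.1688]
ee_rot: [-0.0, 0.715, 0.699, -0.0]
force: [-0.0, -0.7, 0.3]
grip_width: 0.0453
grip_force: 0.0
```

Run:
```python
from h import *
import cv2
where();go(.0375,.030,.036)
d=imaging.get_image("wrist")
cv2.imwrite("pics/w2.png",d["image"][:,:,::-1])
np.save("w2.npy",d,allow_pickle=True)
```

```text
case 37.1 29.8 168.8 F [-0.  -0.7  0.3] w 0.0453 gf 0.0 t 6.175 j [-0.2   0.47  1.73 -0.    0.94 -0.18]
shift [0.0002 0.0005 0.1328] turn [-0.0007  0.0001  0.0007]
```

View pics/w2.png

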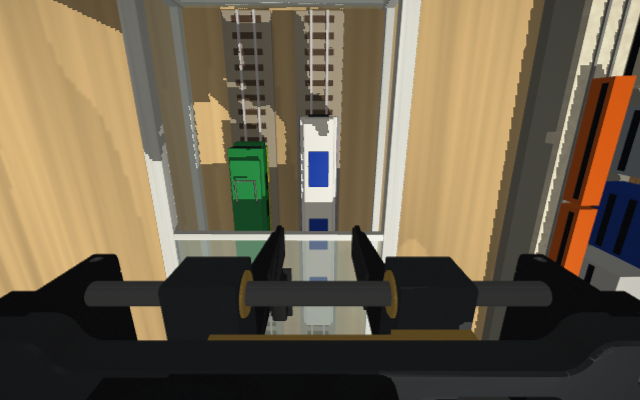

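The wrist view shows the open finger tips near (280,230) and (355,230), with the coach roof at columns 302–336 between them. The coach lead end is at row ~118 and the fixed strip at row ~236. I'll check those numbers.

Run:
```python
from h import *
import cv2
d=np.load("w2.npy",allow_pickle=True).item()
def q(n,u,v,z):
    p=ray(d,u,v,z)-O;print(n,(p@X*1e3).round(1),(p@Y*1e3).round(1))
h=cv2.cvtColor(d["image"],cv2.COLOR_RGB2HSV)
m=((h[...,0]>105)&(h[...,0]<128)&(h[...,1]>150)).astype(np.uint8);m[:,:290]=0;m[:,345:]=0
k,l,s,c=cv2.connectedComponentsWithStats(m)
for i in range(1,k):
    if s[i,4]>50: print(s[i]);q("unit",*c[i],.068)
q("strip far edge",318,232,.1);q("strip near",318,240,.1)
q("lead L",302,118,.066);q("lead R",337,118,.066);q("end frame",318,4,.104)
```

```text
[309 152  19  35 663]
unit 37.1 58.4
[310 219  17  12 204]
unit 37.0 -0.8
strip far edge 37.0 5.2
strip near 37.0 -3.0
lead L 22.0 106.7
lead R 54.9 106.7
end frame 37.0 187.1
```

>>> step_arm --pt "0 0.0005 0 0 0 0 0.65" --pt "0 0.0005 0.04 0 0 0 0.65" --pt "0 0.0005 0.08 0 0 0 0.65" --pt "0 0.0005 0.11 0 0 0 0.65" --pt "0 0.0005 0.125 0 0 0 0.65" --pt "0 0.0005 0.132 0 0 0 0.65" --pt "0 0.0005 0.132 0 0 0 0.65"

```text
clock: 7.1
tcp_pos: [0.5749, -0.0492, 0.0375]
ee_rot: [0.0, 0.715, 0.699, 0.0]
force: [0.2, 0.2, -0.0]
grip_width: 0.0622
grip_force: 0.0
```

>>> step_arm --pt "0 0 0 0 0 0 0" --pt "0 0 0 0 0 0 0" --pt "0 0 0 0 0 0 0" --pt "0 0 0 0 0 0 0" --pt "0 0 0 0 0 0 0"

```text
clock: 7.72
tcp_pos: [0.5748, -0.049, 0.0375]
ee_rot: [0.0, 0.715, 0.699, 0.0]
force: [-1.2, 0.1, 5.0]
grip_width: 0.0361
grip_force: 30.0
```

```bash
python3 -c "
from h import *
where()"
```

```text
case 38.2 30.1 37.5 F [-1.2  0.1  5. ] w 0.0361 gf 30.0 t 7.725 j [-0.2   0.66  1.83  0.    0.65 -0.18]
```

>>> step_arm --pt "0 0 -0.003 0 0 0 0" --pt "0 0 -0.003 0 0 0 0" --pt "0.01 0 -0.003 0 0 0 0" --pt "0.02 0 -0.003 0 0 0 0" --pt "0.032 0 -0.003 0 0 0 0" --pt "0.044 0 -0.003 0 0 0 0" --pt "0.056 0 -0.003 0 0 0 0" --pt "0.068 0 -0.003 0 0 0 0" --pt "0.078 0 -0.003 0 0 0 0" --pt "0.078 0 -0.003 0 0 0 0" --pt "0.078 0 -0.001 0 0 0 0" --pt "0.078 0 0 0 0 0 0"

```text
clock: 9.22
tcp_pos: [0.5765, 0.0287, 0.0375]
ee_rot: [0.0, 0.715, 0.699, 0.0]
force: [-3.7, 1.3, 13.0]
grip_width: 0.0359
grip_force: 30.0
```

Run:
```python
from h import *
import cv2
where();print(robot.state()["moment"])
d=imaging.get_image("side")
c=d["image"][170:280,270:380,::-1]
cv2.imwrite("pics/s3.png",cv2.resize(c,None,fx=5.4,fy=5.4,interpolation=cv2.INTER_CUBIC))
```

```text
case 38.1 107.8 37.5 F [-3.7  1.3 13. ] w 0.0359 gf 30.0 t 9.225 j [-0.06  0.66  1.83  0.    0.65 -0.04]
[1.92846784e-01 8.15680473e-01 5.02890503e-04]
```

View pics/s3.png

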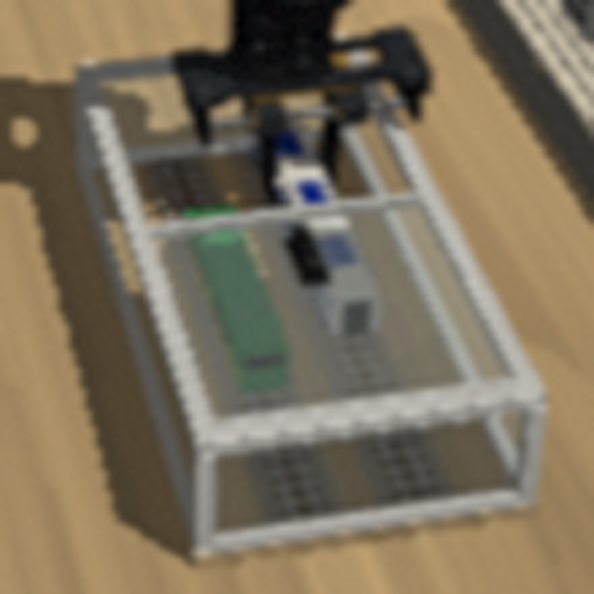

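The side view shows the coach moved to +y, with its tail at about (350,315) in the crop, on its track and upright. The loco and pane are undisturbed. There is 13 N downward preload, so I'll release and regrasp near the middle.

>>> step_arm --pt "0 0 0 0 0 0 0.6" --pt "0 0 0 0 0 0 0.6" --pt "0 0 0 0 0 0 0.6" --pt "-0.012 0 0 0 0 0 0.6" --pt "-0.026 0 0 0 0 0 0.6" --pt "-0.036 0 0 0 0 0 0.6" --pt "-0.036 0 0 0 0 0 0.6"

```text
clock: 10.15
tcp_pos: [0.5756, -0.0081, 0.0371]
ee_rot: [-0.0, 0.716, 0.698, 0.0]
force: [0.6, 0.5, -0.1]
grip_width: 0.0569
grip_force: 0.0
```

Run:
```python
from h import *
import cv2
where()
d=imaging.get_image("top");h=cv2.cvtColor(d["image"],cv2.COLOR_RGB2HSV)
d=imaging.get_image("wrist");h=cv2.cvtColor(d["image"],cv2.COLOR_RGB2HSV)
m=((h[...,0]>105)&(h[...,0]<128)&(h[...,1]>120)).astype(np.uint8);m[:,:270]=0;m[:,370:]=0
k,l,s,c=cv2.connectedComponentsWithStats(m)
for i in range(1,k):
    if s[i,4]>50:
        p=ray(d,*c[i],.068)-O;print(s[i],p@X*1e3,p@Y*1e3)
d=imaging.get_image("side");h=cv2.cvtColor(d["image"],cv2.COLOR_RGB2HSV)
m=((h[...,0]>105)&(h[...,0]<128)&(h[...,1]>60)).astype(np.uint8);m[:170]=0;m[280:]=0;m[:,:270]=0;m[:,345:]=0
k,l,s,c=cv2.connectedComponentsWithStats(m)
for i in range(1,k):
    if s[i,4]>5:
        p=ray(d,*c[i],.068)-O;print("side",s[i],p@X*1e3,p@Y*1e3)
# tail top (270+345/5.4...) from s3 crop
p=ray(d,270+345/5.4,170+290/5.4,.066)-O;print("tail",p@X*1e3,p@Y*1e3)
```

```text
case 38.1 71.1 37.1 F [ 0.6  0.5 -0.1] w 0.0569 gf 0.0 t 10.15 j [-0.13  0.65  1.84  0.    0.65 -0.1 ]
[ 298  115   41   71 2775] 37.894992651889496 136.67728696476246
[ 300  246   36   35 1184] 37.81568830931265 73.21526771306982
side [321 194   4   2   6] 40.386852151832805 148.65309676012797
side [325 203   6   5  18] 41.062143833185985 70.44478245706107
side [330 214   5   5  17] 40.08232552652774 -1.8110404930832156
tail 34.04143371954994 -48.03933055734645
```

Run:
```python
import numpy as np
def rot(C,th,p): c,s=np.cos(th),np.sin(th); return np.array([C[0]+p[0]*c-p[1]*s, C[1]+p[0]*s+p[1]*c])
def samp(a0,a1,h0,h1): return [(a,h) for a in np.linspace(a0,a1,60) for h in np.linspace(h0,h1,30)]
coach=samp(-122,122,0,48); hand=samp(-33.5,41.5,95,230)+samp(-11,19,17,95)
def boxd(p,b): # y0 y1 z0 z1
    d=np.maximum(np.maximum([b[0]-p[0],b[2]-p[1]],[p[0]-b[1],p[1]-b[3]]),0); return np.hypot(*d)
B={"pane":(-210,5.5,95,105),"block":(-81,-34,104,120),"end":(209,226,0,105),"floor":(-210,210,0,20)}
W=[(67,20,0),(67,22,0),(72,36,6),(78,46,11),(82,57,17),(86,67,22),(92,76,26),(105,84,29),(120,93,30),(140,105,30),(160,120,30),(170,140,30),(175,180,25),(175,230,12),(175,270,0)]
t0=None
for W_ in W:
    C=W_[:2];th=np.radians(W_[2])
    t=rot(C,th,(4,17)); t0=t if t0 is None else t0
    o={}
    for n,b in B.items():
        o[n]=(round(min(boxd(rot(C,th,p),b) for p in coach)),round(min(boxd(rot(C,th,p),b) for p in hand)))
    low=min(rot(C,th,p)[1] for p in hand if p[1]>=95)
    print(W_,"tx %.1f tz %.1f wy %.3f"%(t[0]-t0[0],t0[1]-t[1],th),o,"body low",round(low))
```

```text
(67, 20, 0) tx 0.0 tz 0.0 wy 0.000 {'pane': (27, 30), 'block': (36, 68), 'end': (20, 101), 'floor': (0, 17)} body low 115
(67, 22, 0) tx 0.0 tz -2.0 wy 0.000 {'pane': (25, 30), 'block': (34, 68), 'end': (20, 101), 'floor': (2, 19)} body low 117
(72, 36, 6) tx 3.2 tz -16.3 wy 0.105 {'pane': (18, 32), 'block': (31, 63), 'end': (16, 110), 'floor': (3, 32)} body low 127
(78, 46, 11) tx 7.7 tz -26.5 wy 0.192 {'pane': (14, 35), 'block': (30, 62), 'end': (11, 116), 'floor': (3, 41)} body low 133
(82, 57, 17) tx 9.9 tz -37.4 wy 0.297 {'pane': (11, 37), 'block': (31, 59), 'end': (10, 114), 'floor': (1, 50)} body low 138
(86, 67, 22) tx 12.3 tz -47.3 wy 0.384 {'pane': (8, 40), 'block': (31, 58), 'end': (13, 112), 'floor': (1, 59)} body low 143
(92, 76, 26) tx 17.1 tz -56.0 wy 0.454 {'pane': (7, 44), 'block': (32, 60), 'end': (25, 107), 'floor': (3, 66)} body low 147
(105, 84, 29) tx 29.3 tz -63.8 wy 0.506 {'pane': (10, 52), 'block': (37, 71), 'end': (32, 96), 'floor': (5, 74)} body low 151
(120, 93, 30) tx 44.0 tz -72.7 wy 0.524 {'pane': (11, 66), 'block': (39, 86), 'end': (34, 82), 'floor': (12, 82)} body low 159
(140, 105, 30) tx 64.0 tz -84.7 wy 0.524 {'pane': (11, 87), 'block': (48, 110), 'end': (35, 66), 'floor': (24, 94)} body low 171
(160, 120, 30) tx 84.0 tz -99.7 wy 0.524 {'pane': (25, 112), 'block': (64, 135), 'end': (37, 57), 'floor': (39, 109)} body low 186
(170, 140, 30) tx 94.0 tz -119.7 wy 0.524 {'pane': (38, 134), 'block': (74, 154), 'end': (50, 67), 'floor': (59, 129)} body low 206
(175, 180, 25) tx 100.4 tz -160.1 wy 0.436 {'pane': (63, 175), 'block': (93, 191), 'end': (82, 99), 'floor': (108, 171)} body low 252
(175, 230, 12) tx 104.4 tz -210.5 wy 0.209 {'pane': (112, 209), 'block': (123, 231), 'end': (129, 146), 'floor': (185, 224)} body low 316
(175, 270, 0) tx 108.0 tz -250.0 wy 0.000 {'pane': (172, 241), 'block': (173, 259), 'end': (165, 183), 'floor': (250, 267)} body low 365
```

>>> step_arm --pt "0 0 0 0 0 0 0" --pt "0 0 0 0 0 0 0" --pt "0 0 0 0 0 0 0" --pt "0 0 0 0 0 0 0"

```text
clock: 10.8
tcp_pos: [0.5756, -0.0068, 0.0371]
ee_rot: [-0.0, 0.715, 0.699, 0.0]
force: [0.2, 2.0, 0.2]
grip_width: 0.0357
grip_force: 30.0
```

>>> step_arm --pt "0 0 -0.001 0 0 0 0" --pt "0 0 -0.002 0 0 0 0" --pt "0 0 -0.003 0 0 0 0" --pt "0 0 -0.003 0 0 0 0"

```text
clock: 11.3
tcp_pos: [0.5756, -0.007, 0.0402]
ee_rot: [0.0, 0.715, 0.699, 0.0]
force: [0.0, 0.2, -1.7]
grip_width: 0.0355
grip_force: 30.0
```

```bash
python3 -c "
from h import *
where();print(robot.state()['moment'])"
```

```text
case 38.1 72.1 40.2 F [ 0.   0.2 -1.7] w 0.0355 gf 30.0 t 11.3 j [-0.13  0.65  1.83  0.    0.66 -0.1 ]
[-0.06460248  0.01392411 -0.02075766]
```

>>> step_arm --pt "0.0016 0 -0.0065 0 0.052 0 0" --pt "0.0032 0 -0.0133 0 0.105 0 0" --pt "0.0055 0 -0.019 0 0.15 0 0" --pt "0.0077 0 -0.0245 0 0.192 0 0" --pt "0.0098 0 -0.0305 0 0.245 0 0" --pt "0.0119 0 -0.0364 0 0.297 0 0" --pt "0.0155 0 -0.0415 0 0.34 0 0" --pt "0.0185 0 -0.0463 0 0.384 0 0" --pt "0.022 0 -0.051 0 0.42 0 0" --pt "0.026 0 -0.056 0 0.454 0 0" --pt "0.034 0 -0.063 0 0.505 0 0" --pt "0.034 0 -0.063 0 0.505 0 0"

```text
clock: 12.8
tcp_pos: [0.5764, 0.0269, 0.1032]
ee_rot: [-0.175, 0.693, 0.677, 0.179]
force: [-0.2, -0.1, -2.5]
grip_width: 0.0359
grip_force: 30.0
```

Run:
```python
from h import *
import cv2
where();print(robot.state()['moment'])
d=imaging.get_image("side")
c=d["image"][160:280,260:380,::-1]
cv2.imwrite("pics/s4.png",cv2.resize(c,None,fx=5,fy=5,interpolation=cv2.INTER_CUBIC))
```

```text
case 38.1 106.0 103.2 F [-0.2 -0.1 -2.5] w 0.0359 gf 30.0 t 12.8 j [-0.29  0.61  1.8   0.6   0.97 -0.68]
[-0.5355257   0.01356059 -0.02465359]
```

View pics/s4.png

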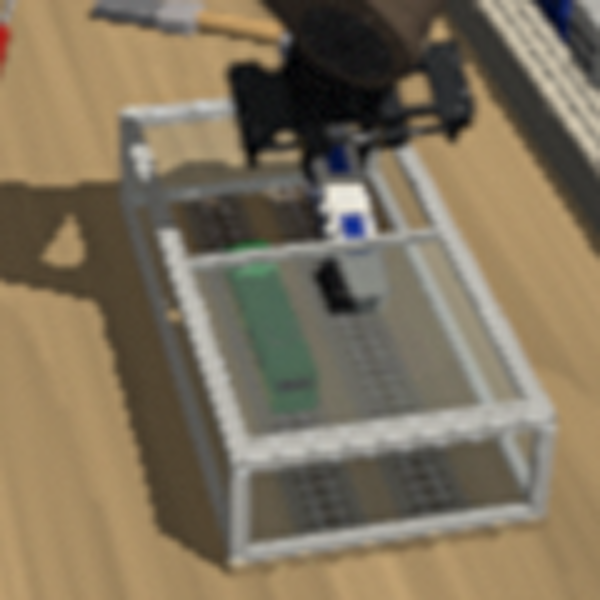

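The side view shows the coach tilted, its tail at about (360,285) just under the fixed pane. The only force is its own weight. I'll pull along the coach axis, then straight up.

>>> step_arm --pt "0.012 0 0.001 0 0 0 0" --pt "0.025 0 0.002 0 0 0 0" --pt "0.04 0 0.003 0 0 0 0" --pt "0.055 0 0.003 0 0 0 0" --pt "0.07 0 0.003 0 0 0 0" --pt "0.08 0 0.003 0 0 0 0" --pt "0.09 0 -0.01 0 0 0 0" --pt "0.1 0 -0.03 0 0 0 0" --pt "0.11 0 -0.05 0 0 0 0" --pt "0.12 0 -0.07 0 0 0 0" --pt "0.129 0 -0.085 0 0 0 0" --pt "0.129 0 -0.085 0 0 0 0"

```text
clock: 14.35
tcp_pos: [0.5784, 0.0986, 0.2413]
ee_rot: [-0.174, 0.692, 0.677, 0.179]
force: [-0.9, 0.2, -2.6]
grip_width: 0.0358
grip_force: 30.0
```

Run:
```python
from h import *
where();print(robot.state()['moment']);go(.03,.11,.32)
```

```text
case 38.3 177.7 241.3 F [-0.9  0.2 -2.6] w 0.0358 gf 30.0 t 14.35 j [-0.17  0.43  1.69  0.55  1.16 -0.41]
[-0.55420061  0.04098004  0.0065261 ]
shift [-0.0212 -0.0082 -0.1017] turn [ 0.0023 -0.5047  0.0008]
```

>>> step_arm --pt "-0.002 -0.001 -0.012 0 -0.04 0 0" --pt "-0.004 -0.002 -0.024 0 -0.1 0 0" --pt "-0.007 -0.003 -0.036 0 -0.17 0 0" --pt "-0.01 -0.004 -0.048 0 -0.24 0 0" --pt "-0.013 -0.005 -0.06 0 -0.31 0 0" --pt "-0.016 -0.006 -0.075 0 -0.38 0 0" --pt "-0.019 -0.007 -0.088 0 -0.45 0 0" --pt "-0.021 -0.008 -0.098 0.002 -0.49 0 0" --pt "-0.021 -0.008 -0.102 0.002 -0.505 0 0" --pt "-0.021 -0.008 -0.102 0.002 -0.505 0 0" --pt "-0.021 -0.008 -0.102 0.002 -0.505 0 0" --pt "-0.021 -0.008 -0.102 0.002 -0.505 0 0"

```text
clock: 15.85
tcp_pos: [0.5684, 0.0311, 0.3187]
ee_rot: [-0.001, 0.715, 0.699, -0.001]
force: [0.1, 0.5, -2.3]
grip_width: 0.0358
grip_force: 30.0
```

Run:
```python
from h import *
import cv2
where();print(robot.state()['moment'],robot.state()['ee_rot'],abs(robot.state()['joint_velocities']).max())
d=imaging.get_image("side")
c=d["image"][80:280,220:420,::-1]
cv2.imwrite("pics/s5.png",cv2.resize(c,None,fx=3,fy=3,interpolation=cv2.INTER_CUBIC))
```

```text
case 30.0 110.1 318.7 F [ 0.1  0.5 -2.3] w 0.0358 gf 30.0 t 15.85 j [-0.06  0.32  1.55  0.    1.27 -0.04]
[-0.07896233  0.09903418  0.06071908] [-1.05305267e-03  7.15100755e-01  6.99020261e-01 -6.89763496e-04] 0.002558595760237672
```

View pics/s5.png

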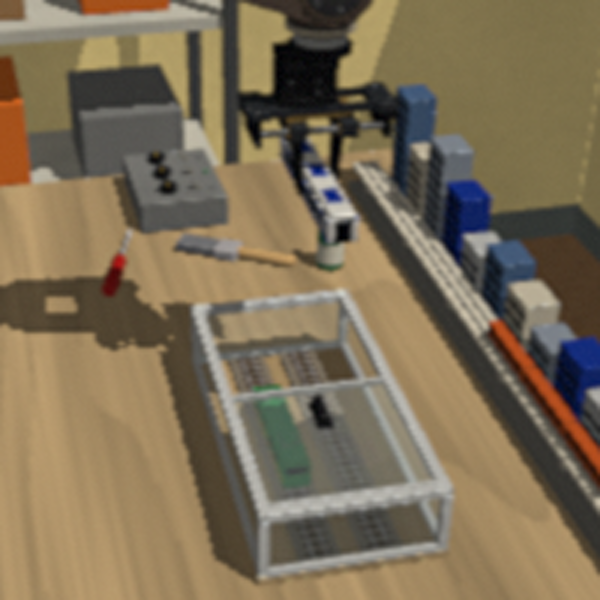

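The side view shows the coach held clear above the case, with the loco and other bench items in place. A quick numeric level check, using the roof units in the image rows, comes before handing in.

Run:
```python
from h import *
import cv2
d=imaging.get_image("side");h=cv2.cvtColor(d["image"],cv2.COLOR_RGB2HSV)
m=((h[...,0]>105)&(h[...,0]<128)&(h[...,1]>120)).astype(np.uint8)
m[:125]=0;m[160:]=0;m[:,:312]=0;m[:,338:]=0
k,l,s,c=cv2.connectedComponentsWithStats(m)
for i in range(1,k):
    if s[i,4]>4: print(s[i],c[i])
for t in(0,2,4,-2):
  print(t,[proj(d,O+.03*X+(.106+a*np.cos(np.radians(t)))*Y+[0,0,.35+a*np.sin(np.radians(t))]).round(1) for a in(-.0695,0,.0695)],"tail top",proj(d,O+.03*X+(.106-.122)*Y+[0,0,.35-.122*np.sin(np.radians(t))]).round(1))
```

```text
[320 128   3   3   6] [320.66666667 128.83333333]
[331 129   1   5   5] [331. 131.]
[324 135   4   3  11] [325.36363636 136.09090909]
[328 144   5   3  11] [330.27272727 144.90909091]
[333 156   2   4   5] [333.6 157.6]
0 [array([329.7, 144.6]), array([324.7, 136.1]), array([320. , 128.3])] tail top [333.7 151.4]
2 [array([329.6, 145.2]), array([324.7, 136.1]), array([320. , 127.7])] tail top [333.6 152.5]
4 [array([329.6, 145.8]), array([324.7, 136.1]), array([320.1, 127.1])] tail top [333.6 153.6]
-2 [array([329.7, 143.9]), array([324.7, 136.1]), array([320. , 128.9])] tail top [333.8 150.2]
```

The units match a level coach to within about a degree.

```bash
python3 -c "
from h import *
print(robot.hand_in())"
```

```text
the job is handed in; nothing more can be done
None
```

I handed the job in at about 16 s: the roof pane is fully open, and the gripper is holding the coach level and steady about 0.2 m above the case. It came out tilted with no contact force showing on the cover, and the locomotive and bench items look undisturbed in the last picture.

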